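# Set the drained sharpening stones on their bases

### The arm

A 6-joint arm with a two-finger parallel gripper is mounted at the origin on the work surface. World frame = base frame: x ahead of the robot, y to its left, z up, the work surface at z = 0. Lengths are in m, angles in rad, forces in N, time in s.
With the tool pointing down it reaches from about 0.225 to 0.875 m from the base axis. Payload 3.4 kg.
Tool frame: the origin (TCP) lies at the very end of the fingers, on their centre line; the grasp point (between the pads) lies 19 mm behind it; x points along the fingers, y is the direction in which the jaws open and shut, and the axes are right-handed (so a half turn about x gives the same grasp; the last joint's range is limited). The gripper opens to 85 mm and grips with 20 to 120 N. Pads are 22 mm wide; open, the fingers measure 114 mm over their backs; the gripper's body (76 mm by 85 mm) begins 54 mm behind the grasp point. The pads swing forward as they close: fully open they stand 13 mm farther back than shut.
Start: joints at [1.197, 0.276, 1.505, -0, 1.361, -0.121], TCP at [0.144, 0.557, 0.231] pointing down, gripper open.
Joint ranges: [-2.89, 2.89], [-0.75, 2.08], [0.22, 2.7], [-1.18, 4.32], [0.11, 2.71], [-2.7, 2.7]. Speed limits (rad/s): [2.57, 2.57, 3.14, 3.14, 3.14, 3.14].

### API

Orientations are given as [roll, pitch, yaw] about the fixed x, y, z axes, in that order (R = Rz(yaw) Ry(pitch) Rx(roll)).
In Python, from bench import * gives the robot as it stands. The module is installed in compiled form; this text tells all that it offers.
- The arm moves only by the tool arm_command, never from a script. Its argument "moves" is text: rows parted by semicolons, each of 7 numbers parted by spaces: the shift along the tool's x, y, z in m, then the turn, a rotation vector about the tool's x, y, z in degrees, then the opening, from -1 (shut) to 1 (fully open). A call has 1 to 20 rows; each row is the pose to reach, as a shift and turn from the pose measured when the call began, along the tool's axes at that moment; what a row does not reach only later rows make up. A row lasts 1/8 s, in which the tool goes at most 62.5 mm and 10.7 degrees, less where a joint would pass 70% of its speed; a pose out of reach is approached as far as the arm can. A call with a gripper value outside its range is refused whole. The fingers move at their own pace and stop on an object; "force" is the grip in N (left out, the last holds). Time passes only in rows, so rows that repeat a pose let the fingers close. It gives the time, the measured TCP pose, the force and the opening at its end, in the units of the state.
- get_obs(): the state, without advancing time (a new reading comes with each control period).
- get_image(name): name is "side" or "top" or "wrist"; returns (picture, depth): 400x640x3 uint8, blue, green, red; 400x640 float32, m along the optical axis (not along the pixel's ray), 0 where there is no reading.
- calibration(name): a dict with "fx", "fy", "cx", "cy" (pixels), "extrinsics" (4x4, takes a point from camera to world coordinates). Camera axes: x right, y up, looking along -z (the intrinsics and any distortion apply to the point x, -y, -z); pixel columns grow to the right and rows downward; lengths in m; the calibration is good to about 2 mm. The wrist camera is an equidistant fisheye: a pixel r from the principal point sees the ray r / f radians off the axis. A picture is of the moment at which its call begins: read the wrist's pose just before it. calibration takes no time and is no camera call; for the wrist camera it gives the pose at the moment of the call.
- finish_job(): hands the job in, once; it reports no verdict.
Trained networks look in the newest picture that a camera, given by its name, has taken for a name from the list of things; names that differ only in an ending like _2 or _b are one class to them, and where a whole thing is asked for, a point or a joint stands for the part that bears it (a point fixed in the world has none). Each returns a list of dicts, best first, with "p" (0 to 1); they miss things now and then, are a little off and sometimes report something else, mostly with a low value. They report only what shows in the picture. A call takes as long as a camera call. They do not tell look-alikes from the thing itself.
- find_in(camera, thing): "xy" ([column, row] in pixels, amid what is visible of it).
- regions_of(camera, thing): "pixels" (400x640 bool, what is visible of it) and "xy" ([column, row] in pixels, amid what is visible of it).
The state is a dict: "time": time; "joint_positions": joint angles; "qvel": joint speeds; "joint_efforts": joint torques, N m; "eef_pos": TCP position; "ee_rot": TCP orientation; "contact_force": force on the tool from outside, world axes, zero at the start; "wrist_torque": the same for the moment, N m; "opening": finger opening in m.
Only numpy, scipy, OpenCV 4.12 (cv2) and the standard library are available. Lean on these libraries where they do the work, as an engineer would, in place of code of your own. Each camera call takes 0.05 s, during which the arm holds its last target.

### The job

The four sharpening stones have drained in a stack on the slatted rack: take the stack apart and seat each stone on its own wooden base, the one whose end stops suit its length. Each stone must lie flat on the board, centred and in line between the two stops, and be set down, not dropped. Do not knock over or push aside the water bottle that stands among them.

Things in the scene. Friction and masses are not known exactly. Their poses are not given: they have to be found in the camera images.
- rough_center (a point): the rough sharpening stone, lying in the stack on the slatted drain rack at the start: a loose, plain dark grey rectangular block 180 long x 60 wide x 32 high (longest and widest; bottom of the stack). Point at the block's centre, half-way up; x along its length, y across its width, z up. It weighs under 0.9 kg.
- medium_center (a point): the medium sharpening stone, lying in the stack on the slatted drain rack at the start: a loose, plain brownish grey rectangular block 150 long x 52 wide x 26 high (second longest; on top of the rough stone). Point at the block's centre, half-way up; x along its length, y across its width, z up. It weighs under 0.9 kg.
- fine_center (a point): the fine sharpening stone, lying in the stack on the slatted drain rack at the start: a loose, plain pale grey rectangular block 120 long x 44 wide x 22 high (third longest; on top of the medium stone). Point at the block's centre, half-way up; x along its length, y across its width, z up. It weighs under 0.9 kg.
- slip_center (a point): the slip sharpening stone, lying in the stack on the slatted drain rack at the start: a loose, plain mid grey rectangular block 75 long x 36 wide x 25 high (shortest, a stubby dressing stone; top of the stack). Point at the block's centre, half-way up; x along its length, y across its width, z up. It weighs under 0.9 kg.
- rough_seat (a point): the rough stone's wooden base, fixed to the bench: a light board 52 wide with its flat top 30 above the bench and a dark stop, 60 wide and standing 10 above that top, across each end; 196 clear between the stops (the rough stone's length plus 16), 228 long overall, open along both long sides. Point at the centre of the flat top, where the stone's underside centre belongs; x along the base from stop to stop, y across, z up.
- medium_seat (a point): the medium stone's wooden base, fixed to the bench: a light board 44 wide with its flat top 30 above the bench and a dark stop, 52 wide and standing 10 above that top, across each end; 166 clear between the stops (the medium stone's length plus 16), 198 long overall, open along both long sides. Point at the centre of the flat top, where the stone's underside centre belongs; x along the base from stop to stop, y across, z up.
- fine_seat (a point): the fine stone's wooden base, fixed to the bench: a light board 36 wide with its flat top 30 above the bench and a dark stop, 44 wide and standing 10 above that top, across each end; 136 clear between the stops (the fine stone's length plus 16), 168 long overall, open along both long sides. Point at the centre of the flat top, where the stone's underside centre belongs; x along the base from stop to stop, y across, z up.
- slip_seat (a point): the slip stone's wooden base, fixed to the bench: a light board 28 wide with its flat top 30 above the bench and a dark stop, 36 wide and standing 10 above that top, across each end; 91 clear between the stops (the slip stone's length plus 16), 123 long overall, open along both long sides. Point at the centre of the flat top, where the stone's underside centre belongs; x along the base from stop to stop, y across, z up.
- bottle: a white plastic water bottle with a grey nozzle, 56 in diameter and 152 high, standing loose among the bases; it stays standing where it is. Origin at the centre of its underside, z up.
Mind the look-alikes: they are no part of the job. What is shaped like the part that bears slip_seat but orange or red is not meant.

How it is judged:
By the outcome, as a careful person would: the job done as asked, in the order asked, and still so for the second after the job is handed in, with the robot touching nothing.
It also fails if it takes over 112 s, if anything falls off the work surface, if the arm or the gripper's body presses on something with over 40 N, if the wrist force passes 120 N, or if a joint passes its speed limit or range.

## Working session

There is one attempt and no reset: what is moved stays moved. The work goes in short steps, Python scripts to look and compute and a tool call to move; the robot and the scene stay as the last step left them, time stands still between calls to the robot, and variables do not carry over. Pictures are saved under pics/ and viewed, and the job is handed in when it is done.

Besides the shell and the picture viewer there is one more tool, called after "Call:" by a JSON object that holds its "fn" and its "kwargs". arm_command: Moves the arm, as the interface text tells. Its arguments: {"type":"object","properties":{"moves":{"type":"string"},"force":{"type":"number"}},"required":["moves"]}

```bash
mkdir -p pics; ls; python3 - <<'E'
from bench import *
import cv2, numpy as np
o=get_obs(); print({k:np.round(v,3) for k,v in o.items()})
for n in ("top","side","wrist"):
    im,d=get_image(n); cv2.imwrite(f"pics/{n}0.png",im); np.save(f"pics/{n}0.npy",d)
    c=calibration(n); print(n,{k:np.round(v,4) for k,v in c.items()})
E
```

```text
pics
{'time': np.float64(0.0), 'joint_positions': array([ 1.197,  0.277,  1.506,  0.   ,  1.361, -0.121]), 'qvel': array([ 0.001, -0.   , -0.001,  0.001, -0.001,  0.001]), 'joint_efforts': array([-1.0000e-03, -4.1678e+01, -2.4580e+01, -0.0000e+00,  1.2000e-02,
        0.0000e+00]), 'eef_pos': array([0.144, 0.556, 0.23 ]), 'ee_rot': array([-1.694,  1.569, -1.947]), 'contact_force': array([ 0.163,  0.704, -0.726]), 'wrist_torque': array([ 0.016,  0.002, -0.006]), 'opening': np.float64(0.085)}
top {'fx': np.float64(483.9655), 'fy': np.float64(483.9655), 'cx': np.float64(310.9656), 'cy': np.float64(190.4253), 'extrinsics': array([[-2.7500e-02,  9.8500e-01, -1.7060e-01,  2.6190e-01],
       [-9.9940e-01, -2.3900e-02,  2.3100e-02, -1.1000e-03],
       [ 1.8700e-02,  1.7120e-01,  9.8510e-01,  1.2439e+00],
       [ 0.0000e+00,  0.0000e+00,  0.0000e+00,  1.0000e+00]])}
side {'fx': np.float64(369.2539), 'fy': np.float64(369.2539), 'cx': np.float64(321.6745), 'cy': np.float64(204.2585), 'extrinsics': array([[ 0.9281,  0.2922, -0.2309,  0.2247],
       [-0.3719,  0.6962, -0.614 , -0.6291],
       [-0.0187,  0.6557,  0.7548,  0.8741],
       [ 0.    ,  0.    ,  0.    ,  1.    ]])}
wrist {'fx': np.float64(309.7069), 'fy': np.float64(309.7069), 'cx': np.float64(319.3303), 'cy': np.float64(198.3177), 'extrinsics': array([[ 0.2513, -0.9151, -0.3155,  0.0623],
       [ 0.9679,  0.2369,  0.0838,  0.5785],
       [-0.002 , -0.3264,  0.9452,  0.3722],
       [ 0.    ,  0.    ,  0.    ,  1.    ]])}
```

View pics/top0.png

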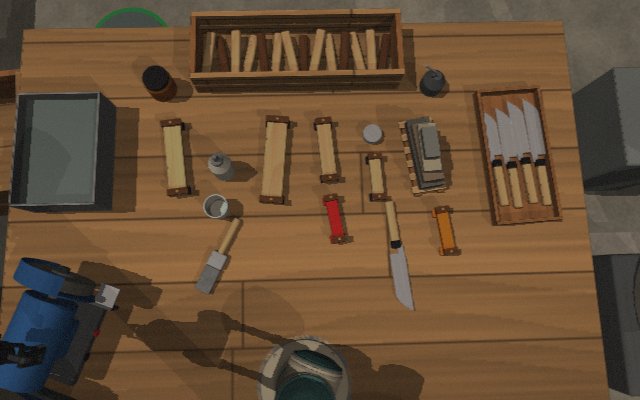

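View pics/side0.png

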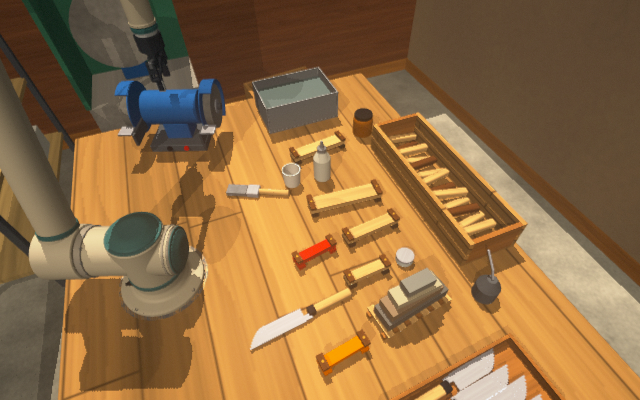

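View pics/wrist0.png

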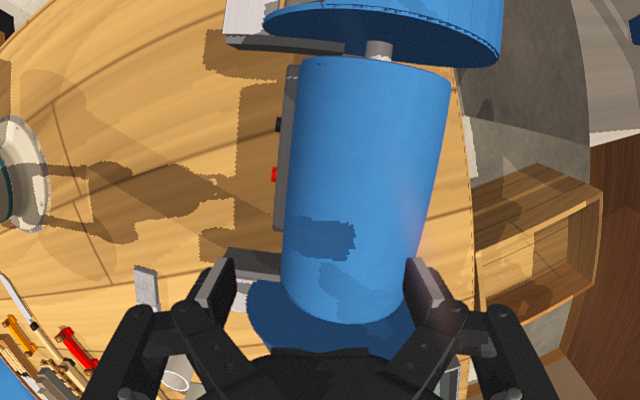

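Top view: the real bases are light boards with dark stops at (175,157), (275,158), (326,150) and (376,176). The look-alikes are red (335,219) and orange (445,230). The stack is at (424,155) and the bottle at (219,165).

```bash
cat > h.py <<'E'
from bench import *
import cv2, numpy as np
def world(name,d,c=None):
    c=c or calibration(name)
    v,u=np.mgrid[0:400,0:640].astype(float)
    x=(u-c['cx'])/c['fx']; y=(v-c['cy'])/c['fy']
    P=np.stack([x*d,-y*d,-d],-1)
    E=np.array(c['extrinsics'])
    return P@E[:3,:3].T+E[:3,3]
def rect(xy):
    (cx,cy),(w,h),a=cv2.minAreaRect(np.float32(xy)*1000)
    if w<h: w,h,a=h,w,a+90
    a=(a+90)%180-90
    return np.round([cx,cy,w,h,a],1)
E
python3 - <<'E'
from h import *
for n in ("top","side"):
    im,d=get_image(n)
    W=world(n,d)
    for t in ["rough_center","medium_center","fine_center","slip_center","rough_seat","medium_seat","fine_seat","slip_seat","bottle"]:
        for r in regions_of(n,t)[:3]:
            m=r['pixels']&(d>0); p=W[m]
            print(n,t,round(r['p'],2),np.round(r['xy']),m.sum(),'z',np.round(np.percentile(p[:,2],[5,50,95])*1000,1),rect(p[:,:2]))
    np.save(f"pics/W_{n}.npy",W)
W=np.load("pics/W_top.npy")
print('table z',np.round(np.median(W[300:330,120:240,2]),4), np.round(np.median(W[240:280,500:560,2]),4))
im=get_image("top")[0]
cv2.imwrite("pics/cropA.png",cv2.resize(im[100:250,340:470],None,fx=4.5,fy=4,interpolation=cv2.INTER_CUBIC))
E
```

```text
top rough_center 0.58 [418. 159.] 541 z [27.6 52.3 57.9] [ 560.9 -319.   179.9   61.6    9.3]
top medium_center 0.74 [428. 175.] 333 z [61.7 79.7 84.3] [ 554.7 -316.7  147.3   52.3   10.4]
top fine_center 0.76 [425. 161.] 356 z [ 88.2 102.2 106.2] [ 561.6 -316.2  121.    44.5    6.5]
top slip_center 0.72 [430. 143.] 559 z [106.8 126.9 130.7] [ 570.8 -315.5   85.5   36.9    5. ]
top slip_center 0.42 [375. 178.] 636 z [10.9 29.5 40.5] [ 511.1 -197.8  133.8   43.2    0.9]
top rough_seat 0.84 [272. 160.] 1834 z [23.5 28.9 39.9] [558.9  63.4 232.1  63.5  -4.7]
top medium_seat 0.56 [174. 154.] 1490 z [13.2 28.5 39.2] [568.7 320.5 199.3  60.6   8. ]
top fine_seat 0.66 [325. 151.] 1044 z [ 8.8 29.  40.1] [582.1 -71.1 172.1  49.9   5.2]
top slip_seat 0.95 [374. 181.] 580 z [18.7 29.7 40.5] [ 504.7 -196.6  120.3   36.2    3.3]
top slip_seat 0.83 [334. 220.] 607 z [16.2 29.8 40.7] [400.7 -85.4 123.7  38.4   9.3]
top slip_seat 0.63 [444. 230.] 660 z [10.5 29.5 40.9] [ 363.5 -368.1  120.9   46.     7.3]
top bottle 0.66 [219. 167.] 534 z [ 21.6  92.8 133. ] [ 5.349e+02  1.948e+02  5.330e+01  5.310
[... 616 characters left out ...]
8 z [ 9.5 29.6 40.2] [588.1 -62.8 182.3  64.4   4.4]
side medium_seat 0.47 [394. 307.] 423 z [65.8 80.3 83.7] [ 555.2 -321.9  141.8   52.1    8.3]
side fine_seat 0.75 [371. 228.] 835 z [11.2 29.7 40.3] [581.4 -64.9 168.9  61.9   4.7]
side slip_seat 0.94 [345. 357.] 1011 z [ 0.4 29.7 40.8] [ 365.1 -360.6  125.1   53.4    7.4]
side slip_seat 0.82 [363. 270.] 704 z [ 4.4 29.5 40.8] [ 516.4 -190.4  141.7   53.6    3.7]
side slip_seat 0.82 [314. 254.] 656 z [ 2.9 29.4 40.7] [408.  -74.2 139.2  64.6  10. ]
side bottle 0.81 [318. 163.] 569 z [  6.5  72.5 130.3] [558.  242.7 164.7  60.9  64. ]
side bottle 0.73 [370. 231.] 916 z [ 1.5 29.4 40.3] [593.7 -57.6 194.4  75.4   4.4]
table z -0.0015 -0.0006
```

View pics/cropA.png

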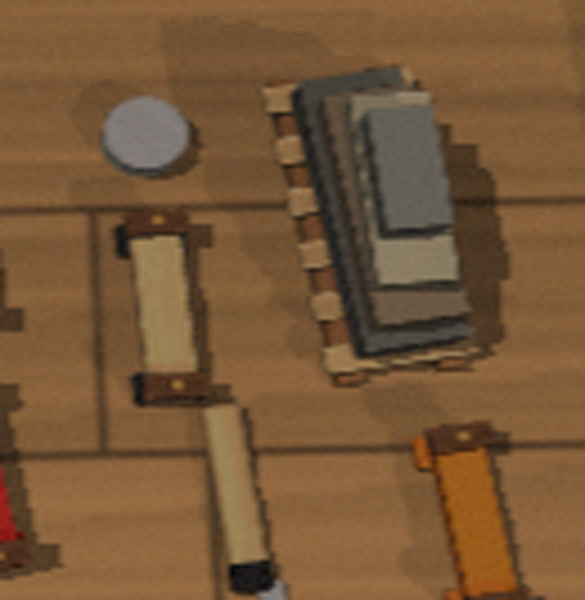

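```bash
cat >> h.py <<'E'
from scipy import ndimage as ndi
def onplane(name,m,z):
    c=calibration(name); v,u=np.nonzero(m)
    E=np.array(c['extrinsics']); r=np.stack([(u-c['cx'])/c['fx'],-(v-c['cy'])/c['fy'],-np.ones(len(u))],-1)@E[:3,:3].T
    o=E[:3,3]; t=(z-o[2])/r[:,2]
    return (o+r*t[:,None])[:,:2]
def face(name,W,xy,z,tol=.006,rad=.13):
    """top-face blob at height z near xy (m): centroid, pca angle, rect"""
    m=(abs(W[...,2]-z)<tol)&(np.hypot(W[...,0]-xy[0],W[...,1]-xy[1])<rad)
    l,n=ndi.label(m)
    if n==0: return None
    k=1+np.argmax(ndi.sum(m,l,range(1,n+1))); m=l==k
    p=onplane(name,m,z); c=p.mean(0); w,V=np.linalg.eigh(np.cov(p.T)); a=np.degrees(np.arctan2(V[1,1],V[0,1])); a=(a+90)%180-90
    return np.round(c*1000,1),round(a,1),rect(p),m.sum()
SEAT={'slip':(.511,-.198,107),'fine':(.582,-.071,152),'medium':(.569,.320,182),'rough':(.559,.063,212)}
def seat(name,W,k):
    x,y,L=SEAT[k]
    m=(W[...,2]>.0355)&(W[...,2]<.048)&(abs(W[...,1]-y)<.05)&(abs(W[...,0]-x)<L/2000+.035)
    l,n=ndi.label(m); s=ndi.sum(m,l,range(1,n+1)); o=np.argsort(-s)[:2]+1
    c=[onplane(name,l==i,.04).mean(0)*1000 for i in o]
    c=sorted(c,key=lambda q:q[0]); d=c[1]-c[0]
    return np.round((c[0]+c[1])/2,1),round(np.degrees(np.arctan2(d[1],d[0])),2),round(np.linalg.norm(d),1),L,np.sort(s)[-3:]
E
python3 - <<'E'
from h import *
from scipy.spatial.transform import Rotation as R
for n in ("top","side"):
    W=np.load(f"pics/W_{n}.npy")
    for k in SEAT: print(n,k,seat(n,W,k))
    for z,nm in((.1305,'slip'),(.1055,'fine'),(.0835,'medium'),(.0575,'rough')): print(n,nm,face(n,W,(.565,-.316),z))
o=get_obs(); print(np.round(R.from_euler('xyz',o['ee_rot']).as_matrix(),3))
# fingertips in tool frame from wrist depth
d=np.load("pics/wrist0.npy"); c=calibration("wrist")
v,u=np.mgrid[0:400,0:640].astype(float); x=u-c['cx'];y=v-c['cy'];r=np.hypot(x,y)+1e-9;th=r/c['fx']
t=np.tan(th); P=np.stack([d*t*x/r,-d*t*y/r,-d],-1)
E=np.array(c['extrinsics']); Wd=P@E[:3,:3].T+E[:3,3]
T=(Wd-o['eef_pos'])@R.from_euler('xyz',o['ee_rot']).as_matrix()
m=(d>0)&(abs(T[...,1])<.075)&(abs(T[...,2])<.03)&(T[...,0]>-.07)
for p in ((220,262),(200,280),(215,290),(425,265),(440,290),(410,300)): print(p,np.round(T[p[1],p[0]],4),round(float(d[p[1],p[0]]),3))
for s in (-1,1):
    q=T[m&(T[...,1]*s>.03)&(T[...,0]<.03)]; print(len(q),np.round(np.percentile(q[:,0],[50,90,99,100]),4) if len(q) else '')
E
```

```text
top slip (array([ 505.6, -196.4]), np.float64(3.19), np.float64(106.3), 107, array([ 1., 76., 79.]))
top fine (array([579.7, -70.5]), np.float64(5.24), np.float64(151.5), 152, array([ 1., 93., 98.]))
top medium (array([568.1, 319.4]), np.float64(6.31), np.float64(181.5), 182, array([  1., 103., 113.]))
top rough (array([556.7,  63.3]), np.float64(-5.51), np.float64(211.4), 212, array([  1., 122., 140.]))
top slip (array([ 566. , -315.4]), np.float64(4.8), array([ 566.4, -315. ,   75.1,   36.6,    5.1]), np.int64(424))
top fine (array([ 520.3, -318.2]), np.float64(47.3), array([ 533.4, -319.8,   65.3,   44.3,    3.2]), np.int64(245))
top medium (array([ 528.7, -313.2]), np.float64(20.2), array([ 555.4, -318.5,  147.7,   52.8,    8.7]), np.int64(316))
top rough (array([ 488.5, -321.2]), np.float64(51.9), array([ 491.9, -315.7,   87.1,   47.9,   51.1]), np.int64(161))
side slip (array([ 507.2, -198.6]), np.float64(3.12), np.float64(106.6), 107, array([80., 87.]))
side fine (array([581.4, -72.8]), np.float64(4.88), np.float64(151.2), 152, array([ 1., 76., 81.]))
side medium (array([569.9
[... 355 characters left out ...]
2.5, -321.7,  120.2,   44.7,    3.4]), np.int64(437))
side medium (array([ 523. , -336.5]), np.float64(-6.3), array([ 557.8, -320.8,  150.4,   55.4,    8.1]), np.int64(403))
side rough (array([ 535.2, -342. ]), np.float64(-0.4), array([ 562.7, -323.6,  181. ,   60. ,    7.8]), np.int64(395))
[[ 0.     0.25   0.968]
 [ 0.     0.968 -0.25 ]
 [-1.     0.     0.   ]]
(220, 262) [-0.021  -0.0457 -0.0112] 0.138
(200, 280) [-0.0308 -0.0533 -0.0069] 0.13
(215, 290) [-0.0432 -0.0415 -0.0111] 0.117
(425, 265) [-0.0234  0.0498 -0.0107] 0.136
(440, 290) [-0.0435  0.0503 -0.0106] 0.117
(410, 300) [-0.0286  0.0434  0.0053] 0.136
5355 [-0.0595 -0.0258 -0.0147 -0.0118]
5380 [-0.0595 -0.0256 -0.0148 -0.0113]
```

```bash
cat >> h.py <<'E'
from scipy.spatial.transform import Rotation as R
def plan(x,y,z,yaw,o=None):
    """mm, deg -> shift (m, tool axes) and rotvec(deg) from present pose"""
    o=o or get_obs(); A=R.from_euler('xyz',o['ee_rot']); a=np.radians(yaw)
    B=R.from_matrix(np.array([[0,-np.sin(a),np.cos(a)],[0,np.cos(a),np.sin(a)],[-1,0,0]]))
    s=A.inv().apply(np.array([x,y,z])/1000-o['eef_pos']); r=(A.inv()*B).as_rotvec(degrees=True)
    print('t',round(o['time'],2),'at',np.round(o['eef_pos']*1000,1),'->',(x,y,z,yaw),'shift',np.round(s,4),'rot',np.round(r,2))
E
python3 - <<'E'
from h import *
plan(0.144*1000,556,310,-14.5); plan(566.8,-317,310,5); plan(566.8,-317,220,5)
E
```

```text
t 1.2 at [143.8 556.8 231.3] -> (144.0, 556, 310, -14.5) shift [-0.0787 -0.0007  0.0003] rot [ 0.02  0.   -0.  ]
t 1.2 at [143.8 556.8 231.3] -> (566.8, -317, 310, 5) shift [-0.0787 -0.7402  0.6281] rot [-19.48   0.    -0.  ]
t 1.2 at [143.8 556.8 231.3] -> (566.8, -317, 220, 5) shift [ 0.0113 -0.7402  0.6281] rot [-19.48   0.    -0.  ]
```

Call:
{"fn": "arm_command", "kwargs": {"moves": "-0.079 0 0 0 0 0 1; -0.079 0 0 0 0 0 1; -0.079 -0.74 0.628 -19.5 0 0 1; -0.079 -0.74 0.628 -19.5 0 0 1; -0.079 -0.74 0.628 -19.5 0 0 1; -0.079 -0.74 0.628 -19.5 0 0 1; -0.079 -0.74 0.628 -19.5 0 0 1; -0.079 -0.74 0.628 -19.5 0 0 1; -0.079 -0.74 0.628 -19.5 0 0 1; -0.079 -0.74 0.628 -19.5 0 0 1; -0.079 -0.74 0.628 -19.5 0 0 1; -0.079 -0.74 0.628 -19.5 0 0 1; -0.079 -0.74 0.628 -19.5 0 0 1; -0.079 -0.74 0.628 -19.5 0 0 1; -0.079 -0.74 0.628 -19.5 0 0 1; -0.079 -0.74 0.628 -19.5 0 0 1; -0.079 -0.74 0.628 -19.5 0 0 1; -0.079 -0.74 0.628 -19.5 0 0 1; -0.02 -0.74 0.628 -19.5 0 0 1; 0.011 -0.74 0.628 -19.5 0 0 1", "force": 40}}

```text
time: 3.7
eef_pos: [0.5658, -0.3168, 0.2169]
ee_rot: [2.398, 1.567, 2.484]
contact_force: [-0.0, -0.6, 0.2]
opening: 0.0855
```

```bash
python3 - <<'E'
from h import *
plan(566.8,-317,220,5)
im,d=get_image("wrist"); cv2.imwrite("pics/w1.png",im)
plan(566.8,-317,140,5);plan(566.8,-317,108,5)
E
```

```text
t 3.7 at [ 565.8 -316.8  216.9] -> (566.8, -317, 220, 5) shift [-0.0031 -0.0003  0.001 ] rot [-0.04 -0.18 -0.16]
t 3.75 at [ 564.  -315.3  213.1] -> (566.8, -317, 140, 5) shift [ 0.073  -0.0025  0.0032] rot [-0.02 -0.49 -0.43]
t 3.75 at [ 564.  -315.3  213.1] -> (566.8, -317, 108, 5) shift [ 0.105  -0.0027  0.0035] rot [-0.02 -0.49 -0.43]
```

View pics/w1.png

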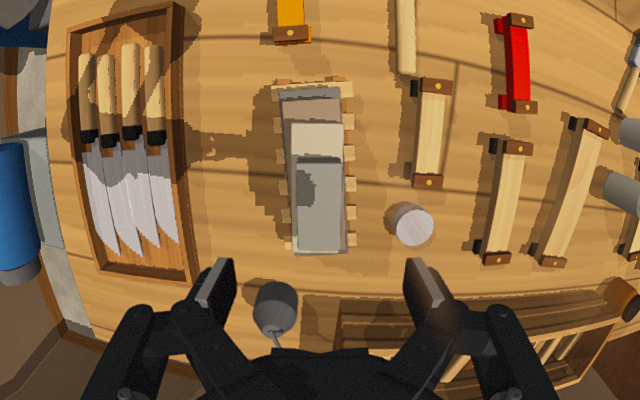

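The stack (slip on top, wrist px (318,205)) sits between the fingers as intended. I'll settle just above it, then re-measure with the wrist camera.

Call:
{"fn": "arm_command", "kwargs": {"moves": "0 -0.0025 0.003 0 -0.5 -0.4 1; 0 -0.0025 0.003 0 -0.5 -0.4 1; 0 -0.0025 0.003 0 -0.5 -0.4 1; 0 -0.0025 0.003 0 -0.5 -0.4 1"}}

```text
time: 4.25
eef_pos: [0.5677, -0.3178, 0.2145]
ee_rot: [-0.5, 1.568, -0.413]
contact_force: [0.8, 0.3, -0.3]
opening: 0.0852
```

```bash
cat >> h.py <<'E'
def wworld(d,c):
    v,u=np.mgrid[0:400,0:640].astype(float); x=u-c['cx'];y=v-c['cy'];r=np.hypot(x,y)+1e-9;th=r/c['fx']
    t=np.tan(th); E=np.array(c['extrinsics'])
    return np.stack([d*t*x/r,-d*t*y/r,-d],-1)@E[:3,:3].T+E[:3,3]
def wonplane(m,z,c):
    v,u=np.nonzero(m); x=u-c['cx'];y=v-c['cy'];r=np.hypot(x,y)+1e-9;th=r/c['fx']
    E=np.array(c['extrinsics']); q=np.stack([np.sin(th)*x/r,-np.sin(th)*y/r,-np.cos(th)],-1)@E[:3,:3].T
    t=(z-E[2,3])/q[:,2]; return (E[:3,3]+q*t[:,None])[:,:2]
def wlook(tag):
    c=calibration("wrist"); im,d=get_image("wrist"); cv2.imwrite(f"pics/{tag}.png",im)
    return wworld(d,c),c
def wface(W,c,xy,z,tol=.005,rad=.13):
    m=(abs(W[...,2]-z)<tol)&(np.hypot(W[...,0]-xy[0],W[...,1]-xy[1])<rad)
    l,n=ndi.label(m)
    if n==0: return None
    k=1+np.argmax(ndi.sum(m,l,range(1,n+1))); m=l==k
    p=wonplane(m,z,c); cc=p.mean(0); w,V=np.linalg.eigh(np.cov(p.T)); a=np.degrees(np.arctan2(V[1,1],V[0,1]))
    return np.round(cc*1000,1),round((a+90)%180-90,1),rect(p),m.sum()
def wseat(W,c,k):
    x,y,L=SEAT[k]
    m=(W[...,2]>.0355)&(W[...,2]<.046)&(abs(W[...,1]-y)<.05)&(abs(W[...,0]-x)<L/2000+.035)
    l,n=ndi.label(m); s=ndi.sum(m,l,range(1,n+1)); o=np.argsort(-s)[:2]+1
    cs=sorted([wonplane(l==i,.04,c).mean(0)*1000 for i in o],key=lambda q:q[0]); d=cs[1]-cs[0]
    return np.round((cs[0]+cs[1])/2,1),round(np.degrees(np.arctan2(d[1],d[0])),2),round(np.linalg.norm(d),1),L,np.sort(s)[-3:]
E
python3 - <<'E'
from h import *
plan(566.8,-317,108,5)
W,c=wlook("w2")
for z in (.130,.105,.083,.057): print(z,wface(W,c,(.566,-.317),z,.006))
for k in('slip','fine'): print(k,wseat(W,c,k))
E
```

```text
t 4.25 at [ 567.7 -317.8  214.5] -> (566.8, -317, 108, 5) shift [ 0.1065  0.001  -0.0011] rot [-0.01  0.12  0.06]
0.13 (array([ 566.7, -316.5]), np.float64(4.9), array([ 568.1, -316.4,   74.5,   35.6,    5.1]), np.int64(4024))
0.105 (array([ 535.6, -324.7]), np.float64(-5.3), array([ 563.1, -319.1,  119. ,   43.4,    3.8]), np.int64(2597))
0.083 (array([ 504.3, -332.6]), np.float64(-28.4), array([ 536.4, -323.3,  103.1,   52. ,    8.2]), np.int64(1690))
0.057 (array([ 493.2, -336.2]), np.float64(-19.4), array([ 536.1, -324.4,  123.4,   59.5,    8.6]), np.int64(900))
slip (array([ 507.9, -197.9]), np.float64(2.98), np.float64(105.7), 107, array([423., 473.]))
fine (array([582., -73.]), np.float64(4.84), np.float64(150.6), 152, array([301., 365.]))
```

Call:
{"fn": "arm_command", "kwargs": {"moves": "0.04 0.001 -0.001 0 0 0 1; 0.07 0.001 -0.001 0 0 0 1; 0.09 0.001 -0.001 0 0 0 1; 0.1 0.001 -0.001 0 0 0 1; 0.1065 0.001 -0.001 0 0 0 1; 0.1065 0.001 -0.001 0 0 0 1; 0.1065 0.001 -0.001 0 0 0 0.2; 0.1065 0.001 -0.001 0 0 0 -0.4; 0.1065 0.001 -0.001 0 0 0 -0.6; 0.1065 0.001 -0.001 0 0 0 -0.6; 0.1065 0.001 -0.001 0 0 0 -0.6; 0.1065 0.001 -0.001 0 0 0 -0.6", "force": 40}}

```text
time: 5.8
eef_pos: [0.5671, -0.3172, 0.1084]
ee_rot: [-0.579, 1.568, -0.492]
contact_force: [-0.4, -0.5, 5.7]
opening: 0.0353
```

```bash
python3 - <<'E'
from h import *
plan(567,-317,108,5); plan(567,-317,150,5);plan(567,-317,200,5)
W,c=wlook("w3")
E
```

```text
t 5.8 at [ 567.1 -317.2  108.4] -> (567, -317, 108, 5) shift [ 0.0004  0.0002 -0.0001] rot [-0.01  0.15  0.1 ]
t 5.8 at [ 567.1 -317.2  108.4] -> (567, -317, 150, 5) shift [-0.0416  0.0002  0.    ] rot [-0.01  0.15  0.1 ]
t 5.8 at [ 567.1 -317.2  108.4] -> (567, -317, 200, 5) shift [-0.0916  0.0001  0.0002] rot [-0.01  0.15  0.1 ]
```

View pics/w3.png

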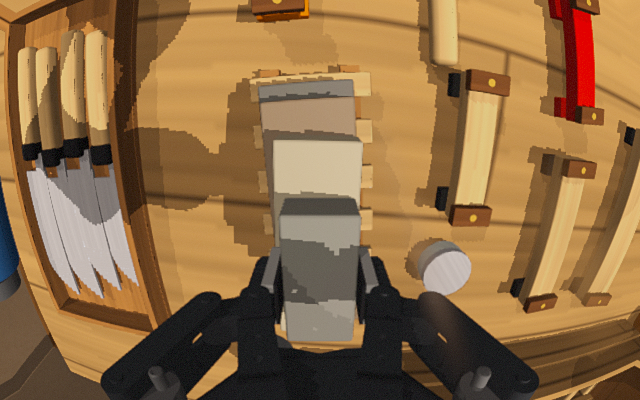

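Call:
{"fn": "arm_command", "kwargs": {"moves": "-0.01 0 0 0 0 0 -0.6; -0.03 0 0 0 0 0 -0.6; -0.06 0 0 0 0 0 -0.6; -0.09 0 0 0 0 0 -0.6; -0.09 0 0 0 0 0 -0.6; -0.09 0 0 0 0 0 -0.6"}}

```text
time: 6.6
eef_pos: [0.566, -0.3164, 0.1968]
ee_rot: [0.187, 1.57, 0.274]
contact_force: [-0.3, -0.2, -1.9]
opening: 0.0351
```

```bash
python3 - <<'E'
from h import *
o=get_obs();print(o['opening'],o['contact_force'])
plan(507.2,-197.8,120,3.1);plan(507.2,-197.8,70,3.1)
W=world("top",get_image("top")[1]); 
for z,nm in((.105,'fine'),(.083,'medium'),(.057,'rough')): print(nm,face("top",W,(.565,-.316),z))
E
```

```text
0.035114611413383914 [-0.29446107 -0.18204376 -1.92690731]
t 6.6 at [ 566.  -316.4  196.8] -> (507.2, -197.8, 120, 3.1) shift [ 0.0768  0.1233 -0.0483] rot [ 1.89  0.03 -0.01]
t 6.6 at [ 566.  -316.4  196.8] -> (507.2, -197.8, 70, 3.1) shift [ 0.1268  0.1233 -0.0483] rot [ 1.89  0.03 -0.01]
fine (array([ 612. , -295.4]), np.float64(0.4), array([ 610.9, -295. ,   15.4,    4.9,   -3.7]), np.int64(15))
medium (array([ 613.2, -290.6]), np.float64(-5.1), array([ 612.4, -288.9,   38.9,   18.6,  -18.3]), np.int64(62))
rough (array([ 628. , -289.2]), np.float64(-14.7), array([ 623.5, -286. ,   69.6,   31.8,  -22.8]), np.int64(109))
```

Call:
{"fn": "arm_command", "kwargs": {"moves": "0 0.123 -0.048 1.9 0 0 -0.6; 0 0.123 -0.048 1.9 0 0 -0.6; 0.04 0.123 -0.048 1.9 0 0 -0.6; 0.077 0.123 -0.048 1.9 0 0 -0.6; 0.11 0.123 -0.048 1.9 0 0 -0.6; 0.127 0.123 -0.048 1.9 0 0 -0.6; 0.127 0.123 -0.048 1.9 0 0 -0.6; 0.127 0.123 -0.048 1.9 0 0 -0.6; 0.127 0.123 -0.048 1.9 0 0 -0.6"}}

```text
time: 7.78
eef_pos: [0.5079, -0.1982, 0.0702]
ee_rot: [-0.124, 1.57, -0.07]
contact_force: [-0.2, -0.1, -1.5]
opening: 0.0352
```

```bash
python3 - <<'E'
from h import *
plan(507.2,-197.8,33.5,3.1)
W,c=wlook("w4")
print(wface(W,c,(.507,-.198),.0915,.006))
print(wseat(W,c,'slip'))
E
```

```text
t 7.78 at [ 507.9 -198.2   70.2] -> (507.2, -197.8, 33.5, 3.1) shift [ 0.0367  0.0004 -0.0007] rot [-0.01  0.07  0.01]
(array([ 503.3, -197.7]), np.float64(2.8), array([ 508.2, -197.4,   74.7,   64.5,    3.1]), np.int64(10515))
(array([ 449.8, -192.7]), np.float64(-55.51), np.float64(16.3), 107, array([1.00e+00, 1.76e+03]))
```

View pics/w4.png

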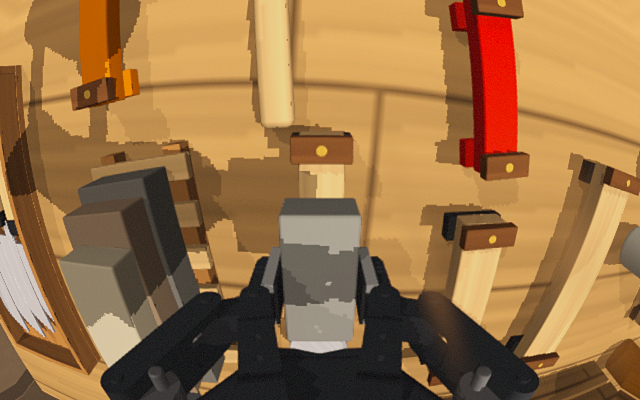

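Call:
{"fn": "arm_command", "kwargs": {"moves": "0.015 0 -0.001 0 0 0 -0.6; 0.025 0 -0.001 0 0 0 -0.6; 0.031 0 -0.001 0 0 0 -0.6; 0.034 0 -0.001 0 0 0 -0.6; 0.0355 0 -0.001 0 0 0 -0.6; 0.0365 0 -0.001 0 0 0 -0.6; 0.037 0 -0.001 0 0 0 -0.6; 0.037 0 -0.001 0 0 0 -0.6"}}

```text
time: 8.82
eef_pos: [0.507, -0.1983, 0.0343]
ee_rot: [-0.32, 1.569, -0.266]
contact_force: [-1.9, 0.6, 5.7]
opening: 0.035
```

```bash
python3 - <<'E'
from h import *
o=get_obs();print(o['contact_force'],o['opening'])
plan(507.2,-197.8,33.5,3.1)
W,c=wlook("w5")
for z in(.052,.055): print(z,wface(W,c,(.507,-.198),z,.004))
m=(W[...,2]>.036)&(W[...,2]<.044)&(abs(W[...,1]+.2)<.03)&(abs(W[...,0]-.453)<.025)
print('near stop',wonplane(m,.04,c).mean(0),rect(wonplane(m,.04,c)))
E
```

```text
[-1.86368792  0.56432921  5.662089  ] 0.03499661090224724
t 8.82 at [ 507.  -198.3   34.3] -> (507.2, -197.8, 33.5, 3.1) shift [0.0008 0.0005 0.0003] rot [-0.01  0.11  0.04]
0.052 (array([ 504.4, -197.7]), np.float64(2.8), array([ 509.6, -197.4,   77.4,   63.7,    3.1]), np.int64(10190))
0.055 (array([ 503.1, -197.8]), np.float64(2.9), array([ 508. , -197.4,   74.7,   63.4,    3.1]), np.int64(10113))
near stop [ 0.45665684 -0.19923541] [ 460.4 -199.7   36.9   28.5  -87. ]
```

View pics/w5.png

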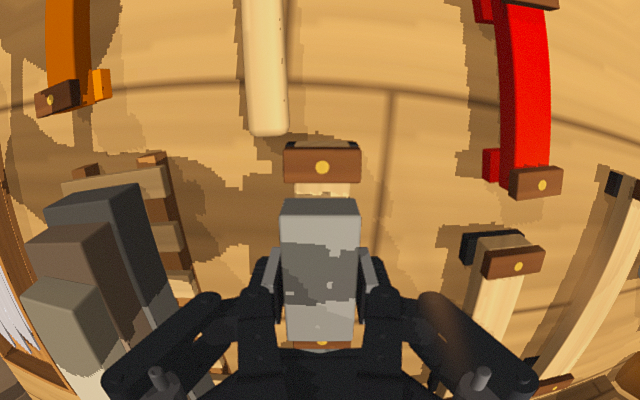

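Call:
{"fn": "arm_command", "kwargs": {"moves": "0 0 0 0 0 0 -0.3; 0 0 0 0 0 0 0; 0 0 0 0 0 0 0.3; 0 0 0 0 0 0 0.3; -0.03 0 0 0 0 0 0.3; -0.08 0 0 0 0 0 0.3; -0.14 0 0 0 0 0 0.5; -0.18 0 0 0 0 0 1; -0.18 0 0 0 0 0 1; -0.18 0 0 0 0 0 1; -0.18 0 0 0 0 0 1"}}

```text
time: 10.25
eef_pos: [0.5057, -0.1977, 0.2125]
ee_rot: [2.304, 1.569, 2.358]
contact_force: [0.6, -0.0, -0.3]
opening: 0.0851
```

```bash
python3 - <<'E'
from h import *
W,c=wlook("w6")
print(wface(W,c,(.507,-.198),.055,.005)); print(wseat(W,c,'slip'))
print('fine',wface(W,c,(.563,-.318),.105,.005))
print('medium',wface(W,c,(.563,-.318),.083,.005))
print('fine seat',wseat(W,c,'fine'))
plan(562.8,-318.8,200,3.6)
E
```

```text
(array([ 507.4, -197.7]), np.float64(3.6), array([ 508.6, -197.9,   73.6,   36.4,    3. ]), np.int64(2498))
(array([ 507.3, -196.3]), np.float64(3.25), np.float64(106.4), 107, array([ 46., 459., 572.]))
fine (array([ 548.3, -319. ]), np.float64(-2.8), array([ 561.8, -317.1,  119.3,   45.1,    3.6]), np.int64(3682))
medium (array([ 510.4, -317.4]), np.float64(28.1), array([ 535.5, -321.4,  103.8,   53.2,    8.5]), np.int64(1489))
fine seat (array([582.1, -80.8]), np.float64(-1.9), np.float64(151.9), 152, array([ 52., 537.]))
t 10.3 at [ 505.8 -197.7  212.6] -> (562.8, -318.8, 200, 3.6) shift [ 0.0124 -0.124   0.0504] rot [-0.51 -0.06 -0.07]
```

View pics/w6.png

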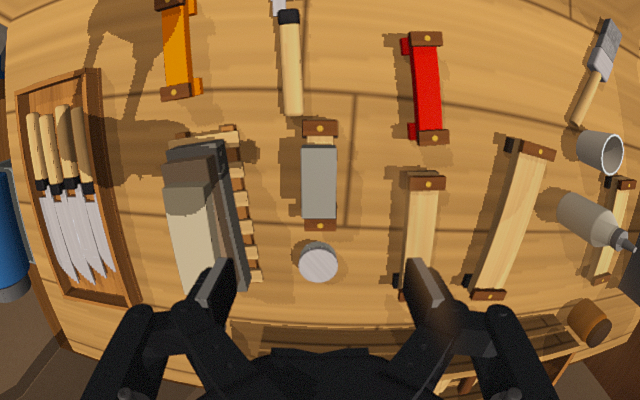

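Slip (px (319,185)) sits between its stops at (319,127) and (319,225), offset about 1 mm. Next is fine.

Call:
{"fn": "arm_command", "kwargs": {"moves": "0 -0.062 0.025 -0.3 0 0 1; 0 -0.124 0.05 -0.5 0 0 1; 0 -0.124 0.05 -0.5 0 0 1; 0 -0.124 0.05 -0.5 0 0 1; 0 -0.124 0.05 -0.5 0 0 1; 0 -0.124 0.05 -0.5 0 0 1"}}

```text
time: 11.05
eef_pos: [0.562, -0.3175, 0.2127]
ee_rot: [2.185, 1.569, 2.248]
contact_force: [0.2, 0.4, -0.5]
opening: 0.0856
```

```bash
python3 - <<'E'
from h import *
plan(562.8,-318.5,85.5,3.6)
W,c=wlook("w7")
print('fine',wface(W,c,(.563,-.318),.105,.005))
print('medium',wface(W,c,(.563,-.318),.083,.005))
print('fine seat',wseat(W,c,'fine'));print('rough seat',wseat(W,c,'rough'))
E
```

```text
t 11.05 at [ 562.  -317.5  212.7] -> (562.8, -318.5, 85.5, 3.6) shift [ 0.1272 -0.0012  0.0009] rot [ 0.05 -0.06 -0.09]
fine (array([ 559.4, -319.2]), np.float64(3.6), array([ 563.4, -318.8,  118.3,   44.1,    3.5]), np.int64(6656))
medium (array([ 503.4, -332.2]), np.float64(-31.4), array([ 532.6, -323.9,   96.2,   51.3,    7.9]), np.int64(1692))
fine seat (array([581.8, -73. ]), np.float64(4.86), np.float64(150.2), 152, array([290., 376.]))
rough seat (array([558.9,  59.6]), np.float64(-5.14), np.float64(209.8), 212, array([247., 282.]))
```

Call:
{"fn": "arm_command", "kwargs": {"moves": "0.04 -0.001 0.001 0 0 0 1; 0.08 -0.001 0.001 0 0 0 1; 0.11 -0.001 0.001 0 0 0 1; 0.122 -0.001 0.001 0 0 0 1; 0.128 -0.001 0.001 0 0 0 1; 0.128 -0.001 0.001 0 0 0 1; 0.128 -0.001 0.001 0 0 0 0.3; 0.128 -0.001 0.001 0 0 0 -0.2; 0.128 -0.001 0.001 0 0 0 -0.4; 0.128 -0.001 0.001 0 0 0 -0.4; 0.128 -0.001 0.001 0 0 0 -0.4; 0.128 -0.001 0.001 0 0 0 -0.4"}}

```text
time: 12.6
eef_pos: [0.5636, -0.3191, 0.0859]
ee_rot: [-0.523, 1.57, -0.459]
contact_force: [-0.3, -2.3, 6.1]
opening: 0.043
```

```bash
python3 - <<'E'
from h import *
o=get_obs();print(o['contact_force'],o['opening'],o['eef_pos'])
E
```

```text
[-0.25986527 -2.2585366   6.11137558] 0.04296863291432935 [ 0.56363517 -0.31913985  0.0859424 ]
```

Call:
{"fn": "arm_command", "kwargs": {"moves": "-0.01 0 0 0 0 0 -0.4; -0.03 0 0 0 0 0 -0.4; -0.06 0 0 0 0 0 -0.4; -0.09 0 0 0 0 0 -0.4; -0.1 0.05 0 0 0 0 -0.4; -0.1 0.11 0.01 0 0 0 -0.4; -0.1 0.17 0.01 0 0 0 -0.4; -0.1 0.22 0.01 0 0 0 -0.4; -0.1 0.24 0.01 -1.5 0 0 -0.4; -0.08 0.246 0.002 -1.5 0 0 -0.4; -0.05 0.246 0.002 -1.5 0 0 -0.4; -0.02 0.246 0.002 -1.5 0 0 -0.4; 0 0.246 0.002 -1.5 0 0 -0.4; 0 0.246 0.002 -1.5 0 0 -0.4"}}

```text
time: 14.35
eef_pos: [0.5485, -0.0737, 0.0841]
ee_rot: [2.925, 1.567, 3.014]
contact_force: [0.3, 0.1, -3.2]
opening: 0.043
```

```bash
python3 - <<'E'
from h import *
plan(581.3,-72.3,33,5.0)
W,c=wlook("w8")
m=(W[...,2]>.036)&(W[...,2]<.046)&(abs(W[...,1]+.08)<.04)&(abs(W[...,0]-.505)<.025)
p=wonplane(m,.04,c);print('near stop',p.mean(0),rect(p), 'expected',581.3-76*np.cos(.087),-72.3-76*np.sin(.087))
print(wface(W,c,(.581,-.072),.105,.006))
o=get_obs(); print(o['opening'],o['contact_force'])
E
```

```text
t 14.35 at [548.5 -73.7  84.1] -> (581.3, -72.3, 33, 5.0) shift [ 0.0509 -0.0016  0.033 ] rot [ 0.14 -0.22 -0.05]
near stop [nan nan] [0. 0. 0. 0. 0.] expected 505.5874406281889 -78.90366211809702
(array([532.8, -74.5]), np.float64(5.2), array([540.9, -72.3, 110.6,  70.8, -10.5]), np.int64(18802))
0.043072409404085736 [-0.29248391 -0.60170956 -2.57502047]<stdin>:5: RuntimeWarning: Mean of empty slice.
  ret = um.true_divide(
```

View pics/w8.png

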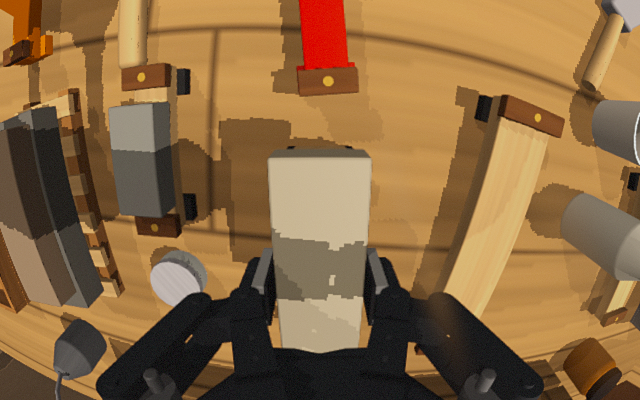

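Call:
{"fn": "arm_command", "kwargs": {"moves": "0 -0.0015 0.033 0.1 -0.2 0 -0.4; 0 -0.0015 0.033 0.1 -0.2 0 -0.4; 0.015 -0.0015 0.033 0.1 -0.2 0 -0.4; 0.025 -0.0015 0.033 0.1 -0.2 0 -0.4; 0.025 -0.0015 0.033 0.1 -0.2 0 -0.4; 0.025 -0.0015 0.033 0.1 -0.2 0 -0.4"}}

```text
time: 15.15
eef_pos: [0.5824, -0.0725, 0.0602]
ee_rot: [-0.027, 1.569, 0.061]
contact_force: [0.4, 0.1, -3.4]
opening: 0.0432
```

```bash
python3 - <<'E'
from h import *
plan(581.3,-72.3,33,5.0)
W,c=wlook("w9")
for zz,nm in((.0785,'stone'),):
  m=(abs(W[...,2]-zz)<.005)&(abs(W[...,1]+.075)<.04)&(W[...,0]<.56)&(W[...,0]>.5); p=wonplane(m,zz,c); print(nm,rect(p), 'front edge x',p[:,0].min())
m=(W[...,2]>.036)&(W[...,2]<.046)&(abs(W[...,1]+.08)<.04)&(abs(W[...,0]-.505)<.025)
p=wonplane(m,.04,c);print(m.sum(),rect(p) if m.sum() else '', 'expected',581.3-76*np.cos(.087),-72.3-76*np.sin(.087))
E
```

```text
t 15.15 at [582.4 -72.5  60.2] -> (581.3, -72.3, 33, 5.0) shift [ 0.0272  0.0003 -0.0012] rot [0.03 0.13 0.  ]
stone [541.7 -75.4  43.3  38.8 -85.6] front edge x 0.5210993121918662
2499 [507.  -76.4  43.6  15.9 -84.9] expected 505.5874406281889 -78.90366211809702
```

View pics/w9.png

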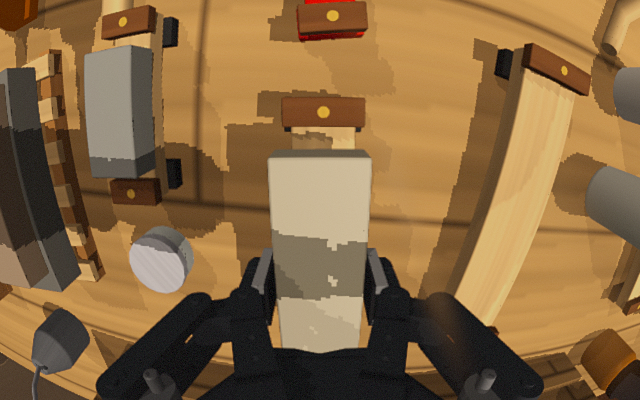

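```bash
python3 - <<'E'
from h import *
for n in("top","side"):
    im,d=get_image(n); cv2.imwrite(f"pics/{n}1.png",im); W=world(n,d)
    print(n,'slip',face(n,W,(.507,-.198),.055,.006,.06)); 
    try: print(seat(n,W,'slip'))
    except Exception as e: print(e)
    if n=="side":
        print('fine stone',face(n,W,(.582,-.072),.0785,.005,.08))
E
python3 - <<'E'
import cv2
im=cv2.imread('pics/top1.png'); cv2.imwrite('pics/top1c.png',cv2.resize(im[80:260,250:480],None,fx=3.3,fy=3.3,interpolation=cv2.INTER_CUBIC))
E
```

```text
top slip (array([ 507.2, -197.4]), np.float64(2.4), array([ 507.4, -197.3,   75.5,   36.3,    3.2]), np.int64(411))
(array([ 505.5, -195.8]), np.float64(3.41), np.float64(106.4), 107, array([14., 82., 83.]))
side slip (array([ 508.8, -200.3]), np.float64(3.5), array([ 509. , -200.5,   75.1,   39. ,    2.9]), np.int64(379))
(array([ 507.4, -198.6]), np.float64(2.79), np.float64(106.7), 107, array([74., 77., 85.]))
fine stone (array([555.3, -76.7]), np.float64(15.3), array([556.3, -77.2,  70.3,  65. ,   0.8]), np.int64(329))
```

View pics/top1c.png

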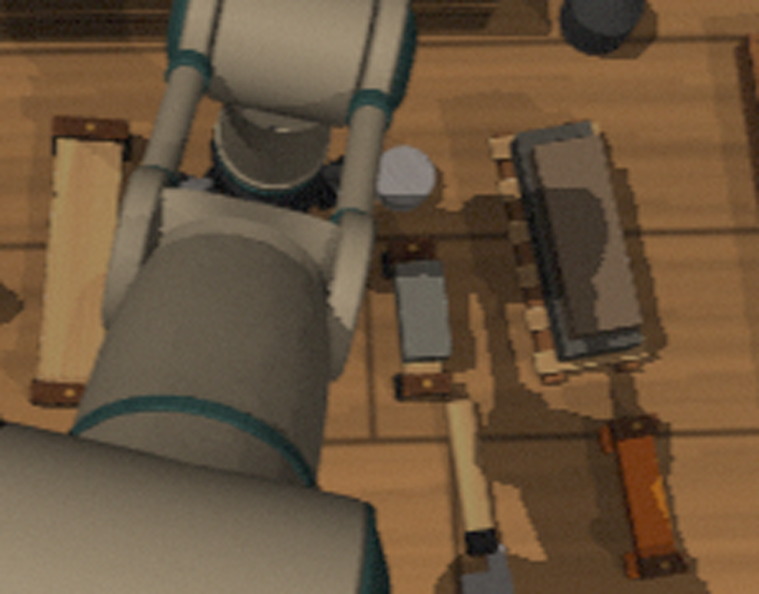

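```bash
python3 - <<'E'
from h import *
plan(581,-70.9,32.9,5.1)
E
```

```text
t 15.3 at [582.9 -72.5  60.7] -> (581, -70.9, 32.9, 5.1) shift [ 0.0278  0.0018 -0.0018] rot [-0.07  0.19  0.02]
```

Call:
{"fn": "arm_command", "kwargs": {"moves": "0.01 0.002 -0.002 0 0.2 0 -0.4; 0.018 0.002 -0.002 0 0.2 0 -0.4; 0.023 0.002 -0.002 0 0.2 0 -0.4; 0.0255 0.002 -0.002 0 0.2 0 -0.4; 0.027 0.002 -0.002 0 0.2 0 -0.4; 0.028 0.002 -0.002 0 0.2 0 -0.4; 0.0285 0.002 -0.002 0 0.2 0 -0.4; 0.0285 0.002 -0.002 0 0.2 0 -0.4"}}

```text
time: 16.3
eef_pos: [0.5807, -0.0707, 0.0339]
ee_rot: [-1.196, 1.57, -1.108]
contact_force: [-4.2, 0.5, 7.4]
opening: 0.0433
```

```bash
python3 - <<'E'
from h import *
plan(581,-70.9,32.9,5.1)
W,c=wlook("w10")
zz=.052
m=(abs(W[...,2]-zz)<.004)&(abs(W[...,1]+.075)<.035)&(W[...,0]<.56)&(W[...,0]>.5); p=wonplane(m,zz,c); print('stone',rect(p))
m=(W[...,2]>.036)&(W[...,2]<.045)&(abs(W[...,1]+.078)<.03)&(abs(W[...,0]-.505)<.02)
p=wonplane(m,.04,c);print('stop',m.sum(),rect(p))
E
```

```text
t 16.3 at [580.7 -70.7  33.9] -> (581, -70.9, 32.9, 5.1) shift [ 0.001  -0.0002  0.0003] rot [-0.06  0.01  0.03]
stone [541.2 -73.5  43.4  40.9 -85.3]
stop 3898 [511.  -76.   43.6  24.5 -85. ]
```

View pics/w10.png

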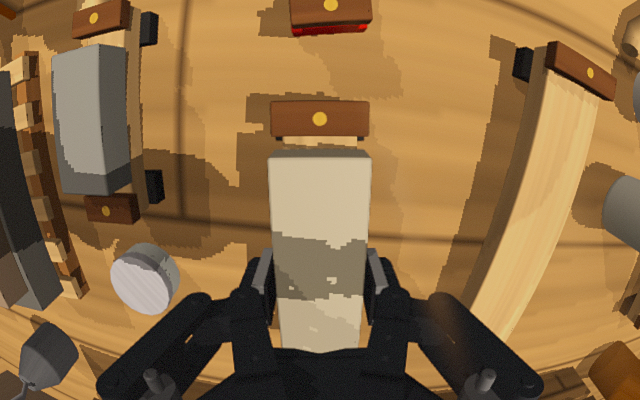

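Call:
{"fn": "arm_command", "kwargs": {"moves": "0 0 0 0 0 0 0; 0 0 0 0 0 0 0.3; 0 0 0 0 0 0 0.5; 0 0 0 0 0 0 0.5; -0.03 0 0 0 0 0 0.5; -0.08 0 0 0 0 0 0.5; -0.14 0 0 0 0 0 1; -0.18 0 0 0 0 0 1; -0.18 0 0 0 0 0 1; -0.18 0 0 0 0 0 1; -0.18 0 0 0 0 0 1"}}

```text
time: 17.73
eef_pos: [0.5796, -0.0704, 0.212]
ee_rot: [2.966, 1.568, 3.054]
contact_force: [0.4, -0.4, 0.5]
opening: 0.0853
```

```bash
python3 - <<'E'
from h import *
W,c=wlook("w11")
print(wface(W,c,(.581,-.071),.052,.005)); print(wseat(W,c,'fine'))
plan(557,-319.5,210,8.3)
E
```

```text
(array([578. , -70.6]), np.float64(4.9), array([580.9, -70. , 118. ,  44.2,   5.1]), np.int64(4761))
(array([581.7, -70.2]), np.float64(4.98), np.float64(150.8), 152, array([ 11., 546., 699.]))
t 17.77 at [579.7 -70.4 212.1] -> (557, -319.5, 210, 8.3) shift [ 0.0021 -0.2461 -0.0445] rot [-3.27 -0.17 -0.04]
```

View pics/w11.png

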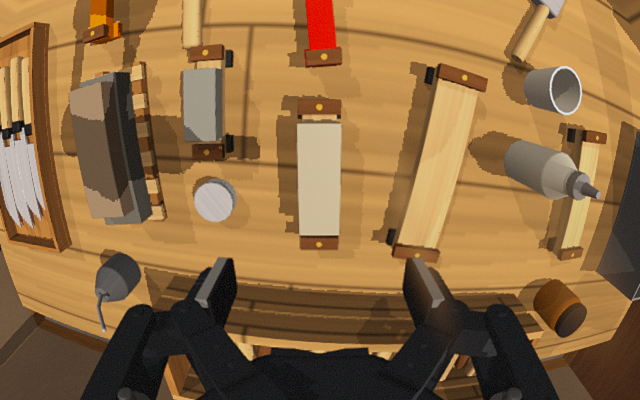

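Fine (px (319,178)) is centred between its stops, with errors under 1 mm. Next is medium.

Call:
{"fn": "arm_command", "kwargs": {"moves": "0 -0.06 -0.01 -1 0 0 1; 0 -0.12 -0.02 -2 -0.2 0 1; 0 -0.18 -0.03 -3.3 -0.2 0 1; 0 -0.225 -0.04 -3.3 -0.2 0 1; 0 -0.246 -0.0445 -3.3 -0.2 0 1; 0 -0.246 -0.0445 -3.3 -0.2 0 1; 0 -0.246 -0.0445 -3.3 -0.2 0 1; 0 -0.246 -0.0445 -3.3 -0.2 0 1"}}

```text
time: 18.77
eef_pos: [0.5574, -0.3174, 0.2122]
ee_rot: [1.14, 1.569, 1.288]
contact_force: [-0.2, 0.9, -0.1]
opening: 0.0857
```

```bash
python3 - <<'E'
from h import *
plan(557,-319.5,60,8.3)
W,c=wlook("w12")
print('medium',wface(W,c,(.557,-.319),.083,.005))
print('rough',wface(W,c,(.557,-.319),.057,.005))
E
```

```text
t 18.77 at [ 557.4 -317.4  212.2] -> (557, -319.5, 60, 8.3) shift [ 0.1522 -0.0022 -0.0008] rot [ 0.15  0.04 -0.08]
medium (array([ 553. , -320.9]), np.float64(8.3), array([ 558.5, -320.2,  147.5,   52. ,    8.4]), np.int64(8455))
rough (array([ 519.1, -207.5]), np.float64(11.2), array([ 511.3, -206.1,   70.9,   25.5,    4.3]), np.int64(1023))
```

View pics/w12.png

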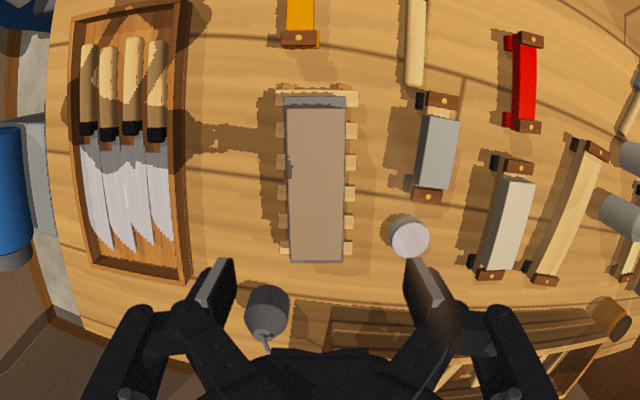

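Call:
{"fn": "arm_command", "kwargs": {"moves": "0.05 -0.003 0 0 0 0 1; 0.1 -0.003 0 0 0 0 1; 0.13 -0.003 0 0 0 0 1; 0.145 -0.003 0 0 0 0 1; 0.153 -0.003 0 0 0 0 1; 0.153 -0.003 0 0 0 0 1; 0.153 -0.003 0 0 0 0 0.4; 0.153 -0.003 0 0 0 0 0; 0.153 -0.003 0 0 0 0 -0.2; 0.153 -0.003 0 0 0 0 -0.2; 0.153 -0.003 0 0 0 0 -0.2; 0.153 -0.003 0 0 0 0 -0.2", "force": 50}}

```text
time: 20.32
eef_pos: [0.5586, -0.3209, 0.0608]
ee_rot: [-0.168, 1.568, -0.02]
contact_force: [-0.3, -0.2, 6.1]
opening: 0.051
```

```bash
python3 - <<'E'
from h import *
o=get_obs();print(o['contact_force'],o['opening'],o['eef_pos'])
plan(558,-320,250,8.4,o);plan(560,100,255,7,o);plan(567,318,255,6.2,o);plan(567,318,70,6.2,o)
E
```

```text
[-0.25989801 -0.23907878  6.14044859] 0.05104676385704871 [ 0.55856169 -0.32085458  0.06076273]
t 20.32 at [ 558.6 -320.9   60.8] -> (558, -320, 250, 8.4) shift [-0.1892  0.0008  0.    ] rot [0.04 0.14 0.02]
t 20.32 at [ 558.6 -320.9   60.8] -> (560, 100, 255, 7) shift [-0.1943  0.416   0.0637] rot [1.44 0.14 0.02]
t 20.32 at [ 558.6 -320.9   60.8] -> (567, 318, 255, 6.2) shift [-0.1942  0.6306  0.1026] rot [2.24 0.14 0.02]
t 20.32 at [ 558.6 -320.9   60.8] -> (567, 318, 70, 6.2) shift [-0.0092  0.6307  0.1022] rot [2.24 0.14 0.02]
```

Call:
{"fn": "arm_command", "kwargs": {"moves": "-0.01 0 0 0 0 0 -0.2; -0.04 0 0 0 0 0 -0.2; -0.09 0 0 0 0 0 -0.2; -0.14 0 0 0 0 0 -0.2; -0.19 0 0 0 0 0 -0.2; -0.195 0.05 0.008 0.2 0 0 -0.2; -0.195 0.1 0.016 0.4 0 0 -0.2; -0.195 0.15 0.024 0.6 0 0 -0.2; -0.195 0.2 0.032 0.8 0 0 -0.2; -0.195 0.25 0.04 1 0 0 -0.2; -0.195 0.3 0.048 1.2 0 0 -0.2; -0.195 0.35 0.057 1.4 0 0 -0.2; -0.195 0.4 0.065 1.6 0 0 -0.2; -0.195 0.45 0.073 1.8 0 0 -0.2; -0.195 0.5 0.081 2 0 0 -0.2; -0.195 0.55 0.089 2.2 0 0 -0.2; -0.195 0.59 0.096 2.2 0 0 -0.2; -0.195 0.62 0.1 2.2 0 0 -0.2; -0.195 0.631 0.102 2.2 0.1 0 -0.2; -0.195 0.631 0.102 2.2 0.1 0 -0.2"}}

```text
time: 22.82
eef_pos: [0.5661, 0.3181, 0.2551]
ee_rot: [-1.901, 1.569, -1.792]
contact_force: [0.6, -1.6, -3.7]
opening: 0.0509
```

```bash
python3 - <<'E'
from h import *
o=get_obs();print(o['contact_force'],o['opening'])
plan(567.7,318.5,75,6.2,o)
W,c=wlook("w13")
E
```

```text
[ 0.59858052 -1.59954711 -3.70412875] 0.05092255280569695
t 22.82 at [566.1 318.1 255.1] -> (567.7, 318.5, 75, 6.2) shift [0.1801 0.0005 0.0017] rot [ 0.09 -0.03  0.09]
```

View pics/w13.png

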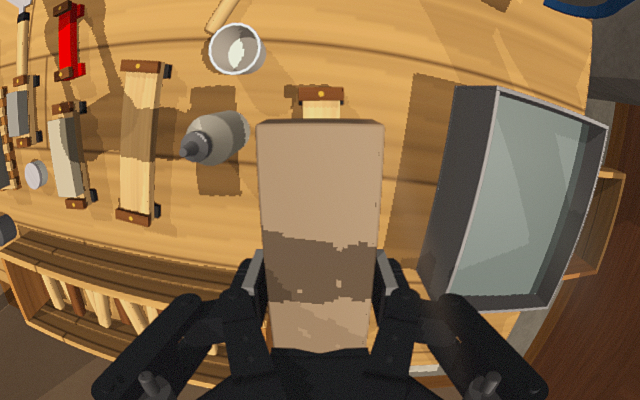

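Call:
{"fn": "arm_command", "kwargs": {"moves": "0.04 0 0.0015 0 0 0 -0.2; 0.08 0 0.0015 0 0 0 -0.2; 0.12 0 0.0015 0 0 0 -0.2; 0.155 0 0.0015 0 0 0 -0.2; 0.175 0 0.0015 0 0 0 -0.2; 0.192 0 0.0015 0 0 0 -0.2; 0.192 0 0.0015 0 0 0 -0.2; 0.192 0 0.0015 0 0 0 -0.2"}}

```text
time: 23.88
eef_pos: [0.5686, 0.317, 0.0644]
ee_rot: [-0.769, 1.569, -0.66]
contact_force: [-0.7, 0.2, -3.6]
opening: 0.051
```

```bash
cat >> h.py <<'E'
def wcheck(W,c,k,ztop,a):
    x,y,L=SEAT[k]; a=np.radians(a)
    X=W[...,0]-x; Y=W[...,1]-y; u=X*np.cos(a)+Y*np.sin(a); v=-X*np.sin(a)+Y*np.cos(a)
    m=(abs(W[...,2]-ztop)<.004)&(abs(v)<.04)&(u<-.02)&(u>-L/2000); p=wonplane(m,ztop,c); r=rect(p); print('stone part',r)
    m=(W[...,2]>.0365)&(W[...,2]<.0445)&(abs(v)<.04)&(abs(u+L/2000)<.0125); q=wonplane(m,.04,c); s=rect(q); print('near stop',s)
    def uv(p): p=p-[x,y]; return np.stack([p[:,0]*np.cos(a)+p[:,1]*np.sin(a),-p[:,0]*np.sin(a)+p[:,1]*np.cos(a)],1)*1000
    P=uv(p);Q=uv(q); f=lambda z:np.percentile(z,[1,99])
    print('stone u,v',f(P[:,0]),f(P[:,1]),'mid v',f(P[:,1]).mean(),'| stop u,v',f(Q[:,0]),f(Q[:,1]),'mid v',f(Q[:,1]).mean(),'gap(8?)',f(P[:,0])[0]-f(Q[:,0])[1])
E
python3 - <<'E'
from h import *
o=get_obs();print(o['contact_force'],o['opening'])
plan(567.7,318.5,33.8,6.2,o)
W,c=wlook("w14"); z=o['eef_pos'][2]-.0038+.026
wcheck(W,c,'medium',z,6.2)
E
```

```text
[-0.65471595  0.23802133 -3.56080734] 0.05103823223776011
t 23.88 at [568.6 317.   64.4] -> (567.7, 318.5, 33.8, 6.2) shift [ 0.0306  0.0016 -0.0008] rot [0.01 0.09 0.09]
stone part [522.  312.7  53.9  50.8   6.2]
near stop [480.3 310.6  51.8  16.  -83.9]
stone u,v [-73.886064   -21.64464751] [-26.79281023  22.56211322] mid v -2.1153485054178667 | stop u,v [-96.89002689 -81.39734781] [-25.02303879  25.2084616 ] mid v 0.09271140149097867 gap(8?) 7.511283808804492
```

View pics/w14.png

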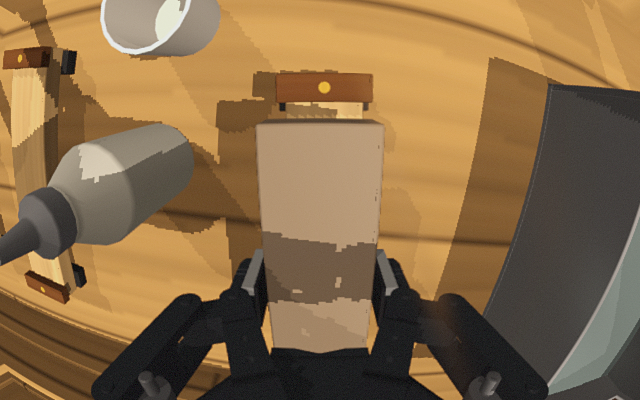

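Call:
{"fn": "arm_command", "kwargs": {"moves": "0.01 0.002 -0.0005 0 0 0 -0.2; 0.018 0.002 -0.0005 0 0 0 -0.2; 0.024 0.002 -0.0005 0 0 0 -0.2; 0.0275 0.002 -0.0005 0 0 0 -0.2; 0.029 0.002 -0.0005 0 0 0 -0.2; 0.0305 0.002 -0.0005 0 0 0 -0.2; 0.0315 0.002 -0.0005 0 0 0 -0.2; 0.0315 0.002 -0.0005 0 0 0 -0.2"}}

```text
time: 24.92
eef_pos: [0.5681, 0.3191, 0.0348]
ee_rot: [-0.323, 1.568, -0.214]
contact_force: [-2.0, -1.0, 5.5]
opening: 0.0509
```

```bash
python3 - <<'E'
from h import *
o=get_obs();print(o['contact_force'],o['opening'])
plan(567.9,318.8,33.8,6.2,o)
W,c=wlook("w15")
wcheck(W,c,'medium',.056,6.2)
E
```

```text
[-1.96292661 -0.98465801  5.45085691] 0.05093138428166196
t 24.93 at [568.1 319.1  34.8] -> (567.9, 318.8, 33.8, 6.2) shift [ 0.001  -0.0003 -0.0003] rot [0.02 0.17 0.06]
stone part [521.8 314.8  55.2  51.2   6.2]
near stop [480.4 310.7  51.4  15.9 -83.8]
stone u,v [-74.11668226 -21.28819603] [-24.86945486  24.92765722] mid v 0.02910117741624596 | stop u,v [-96.90868936 -81.21284974] [-24.85939285  25.18092751] mid v 0.1607673337563149 gap(8?) 7.096167479941258
```

Call:
{"fn": "arm_command", "kwargs": {"moves": "0 0 0 0 0 0 0.3; 0 0 0 0 0 0 0.6; 0 0 0 0 0 0 0.6; 0 0 0 0 0 0 0.6; -0.03 0 0 0 0 0 0.6; -0.08 0 0 0 0 0 0.6; -0.14 0 0 0 0 0 0.8; -0.19 0 0 0 0 0 1; -0.22 0 0 0 0 0 1; -0.22 0 0 0 0 0 1; -0.22 0 0 0 0 0 1"}}

```text
time: 26.35
eef_pos: [0.5668, 0.319, 0.2534]
ee_rot: [-1.06, 1.569, -0.952]
contact_force: [-0.8, 0.4, -0.6]
opening: 0.0854
```

```bash
python3 - <<'E'
from h import *
W,c=wlook("w16")
print(wface(W,c,(.568,.319),.056,.005)); print(wseat(W,c,'medium'));print(wseat(W,c,'rough'))
plan(562,-320,250,8.3)
E
```

```text
(array([565.5, 319.6]), np.float64(6.2), array([568.9, 320. , 148.7,  52.1,   6. ]), np.int64(5747))
(array([569.6, 321. ]), np.float64(6.63), np.float64(180.3), 182, array([489., 628.]))
(array([558.4,  67.8]), np.float64(-5.19), np.float64(210.1), 212, array([358., 463.]))
t 26.4 at [566.6 318.9 252.8] -> (562, -320, 250, 8.3) shift [ 0.0041 -0.6347 -0.0737] rot [-2.09 -0.02  0.11]
```

View pics/w16.png

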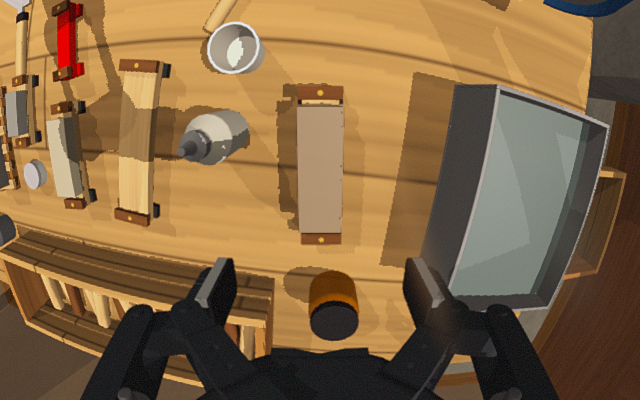

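Medium (px (321,170)) is centred and the bottle (215,135) is untouched. Last is rough.

Call:
{"fn": "arm_command", "kwargs": {"moves": "0 -0.06 -0.007 -0.2 0 0 1; 0 -0.12 -0.014 -0.4 0 0 1; 0 -0.18 -0.021 -0.6 0 0 1; 0 -0.24 -0.028 -0.8 0 0 1; 0 -0.3 -0.035 -1 0 0 1; 0 -0.36 -0.042 -1.2 0 0 1; 0 -0.42 -0.049 -1.4 0 0 1; 0 -0.48 -0.056 -1.6 0 0 1; 0 -0.54 -0.063 -1.8 0 0 1; 0 -0.59 -0.069 -2 0 0 1; 0.01 -0.62 -0.072 -2.1 0 0 1; 0.03 -0.635 -0.074 -2.1 0 0 1; 0.045 -0.635 -0.074 -2.1 0 0 1; 0.045 -0.635 -0.074 -2.1 0 0 1; 0.045 -0.635 -0.074 -2.1 0 0 1"}}

```text
time: 28.28
eef_pos: [0.5621, -0.3195, 0.2094]
ee_rot: [-1.589, 1.569, -1.443]
contact_force: [0.2, -0.5, -0.5]
opening: 0.0853
```

```bash
python3 - <<'E'
from h import *
plan(562,-320.5,35,8.3)
W,c=wlook("w17")
print('rough',wface(W,c,(.562,-.319),.057,.005,.11))
m=(W[...,2]>.015)&(W[...,2]<.035)&(abs(W[...,1]+.32)<.08)&(abs(W[...,0]-.55)<.11); print('rack z',np.percentile(W[m][:,2],[10,50,90,97]))
E
```

```text
t 28.27 at [ 562.1 -319.5  209.4] -> (562, -320.5, 35, 8.3) shift [ 0.1744 -0.0007 -0.0003] rot [ 0.08 -0.    0.1 ]
rough (array([ 556.2, -321.1]), np.float64(8.9), array([ 562.8, -320.2,  177.7,   60. ,    9. ]), np.int64(10102))
rack z [0.01694008 0.02264095 0.02375855 0.02415157]
```

View pics/w17.png

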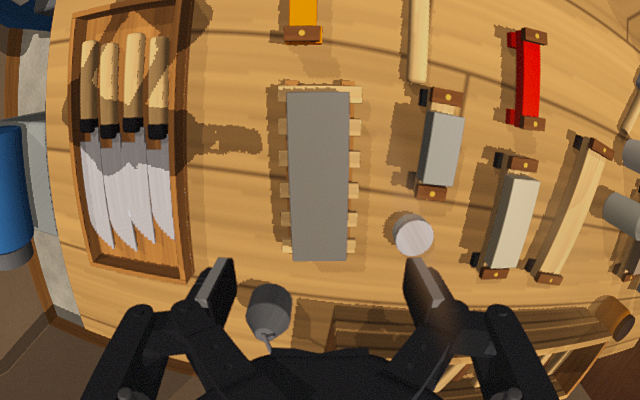

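Call:
{"fn": "arm_command", "kwargs": {"moves": "0.05 -0.001 0.0005 -0.5 0 0 1; 0.1 -0.001 0.0005 -0.5 0 0 1; 0.14 -0.001 0.0005 -0.5 0 0 1; 0.165 -0.001 0.0005 -0.5 0 0 1; 0.175 -0.001 0.0005 -0.5 0 0 1; 0.181 -0.001 0.0005 -0.5 0 0 1; 0.181 -0.001 0.0005 -0.5 0 0 1; 0.181 -0.001 0.0005 -0.5 0 0 0.5; 0.181 -0.001 0.0005 -0.5 0 0 0.2; 0.181 -0.001 0.0005 -0.5 0 0 0; 0.181 -0.001 0.0005 -0.5 0 0 0; 0.181 -0.001 0.0005 -0.5 0 0 0", "force": 60}}

```text
time: 29.82
eef_pos: [0.5638, -0.321, 0.0304]
ee_rot: [-0.958, 1.567, -0.803]
contact_force: [-1.2, 1.2, 6.4]
opening: 0.059
```

```bash
python3 - <<'E'
from h import *
o=get_obs();print(o['contact_force'],o['opening'])
plan(562.5,-320,180,8.8,o);plan(557,62.5,180,-5.3,o);plan(557,62.5,75,-5.3,o)
E
```

```text
[-1.18730972  1.21857163  6.39213224] 0.05897270425638478
t 29.82 at [ 563.8 -321.    30.4] -> (562.5, -320, 180, 8.8) shift [-0.1496  0.0007 -0.0008] rot [0.06 0.13 0.19]
t 29.82 at [ 563.8 -321.    30.4] -> (557, 62.5, 180, -5.3) shift [-0.1508  0.3795  0.0528] rot [14.16  0.15  0.17]
t 29.82 at [ 563.8 -321.    30.4] -> (557, 62.5, 75, -5.3) shift [-0.0458  0.3799  0.0525] rot [14.16  0.15  0.17]
```

Call:
{"fn": "arm_command", "kwargs": {"moves": "-0.01 0 0 0 0 0 0; -0.04 0 0 0 0 0 0; -0.09 0 0 0 0 0 0; -0.14 0 0 0 0 0 0; -0.15 0.04 0.006 1 0.1 0.1 0; -0.15 0.09 0.012 3 0.1 0.1 0; -0.15 0.14 0.02 5 0.1 0.1 0; -0.15 0.19 0.027 7 0.1 0.1 0; -0.15 0.24 0.034 9 0.1 0.2 0; -0.15 0.29 0.04 11 0.1 0.2 0; -0.15 0.335 0.047 13 0.1 0.2 0; -0.15 0.365 0.051 14 0.1 0.2 0; -0.15 0.38 0.053 14.2 0.1 0.2 0; -0.11 0.38 0.053 14.2 0.1 0.2 0; -0.07 0.38 0.053 14.2 0.1 0.2 0; -0.046 0.38 0.053 14.2 0.1 0.2 0; -0.036 0.38 0.053 14.2 0.1 0.2 0; -0.036 0.38 0.053 14.2 0.1 0.2 0; -0.036 0.38 0.053 14.2 0.1 0.2 0"}}

```text
time: 32.2
eef_pos: [0.5587, 0.0624, 0.0664]
ee_rot: [0.197, 1.567, 0.104]
contact_force: [0.8, -0.2, -8.0]
opening: 0.0589
```

```bash
python3 - <<'E'
from h import *
o=get_obs();print(o['contact_force'],o['opening'])
plan(557,62.5,35.4,-5.3,o)
W,c=wlook("w18"); wcheck(W,c,'rough',o['eef_pos'][2]-.0054+.032,-5.3)
E
```

```text
[ 0.76826882 -0.18250206 -7.99983395] 0.058856069809806955
t 32.2 at [558.7  62.4  66.4] -> (557, 62.5, 35.4, -5.3) shift [ 0.031  -0.0001 -0.0018] rot [-0.05  0.2  -0.04]
stone part [504.3  68.3  68.7  58.5  -5.4]
near stop [454.5  74.5  59.7  16.2  84.6]
stone u,v [-88.73951823 -22.15914226] [-28.25339672  28.65385831] mid v 0.20023079785882025 | stop u,v [-113.02994103  -97.56836622] [-27.45271728  30.62340318] mid v 1.5853429503921568 gap(8?) 8.828847998879112
```

View pics/w18.png

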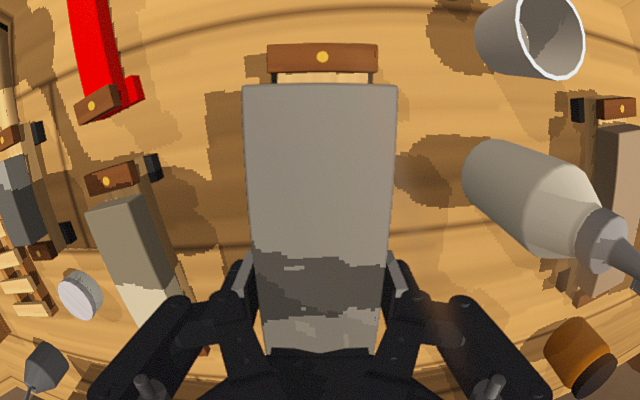

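Call:
{"fn": "arm_command", "kwargs": {"moves": "0.01 0.001 -0.0007 0 0.2 0 0; 0.018 0.001 -0.0007 0 0.2 0 0; 0.024 0.001 -0.0007 0 0.2 0 0; 0.0275 0.001 -0.0007 0 0.2 0 0; 0.029 0.001 -0.0007 0 0.2 0 0; 0.0305 0.001 -0.0007 0 0.2 0 0; 0.0315 0.001 -0.0007 0 0.2 0 0; 0.0315 0.001 -0.0007 0 0.2 0 0"}}

```text
time: 33.25
eef_pos: [0.5583, 0.0635, 0.0364]
ee_rot: [0.525, 1.569, 0.432]
contact_force: [-3.9, -0.9, 6.0]
opening: 0.0588
```

```bash
python3 - <<'E'
from h import *
o=get_obs();print(o['contact_force'],o['opening'],o['eef_pos'])
W,c=wlook("w19"); wcheck(W,c,'rough',.062,-5.3)
E
```

```text
[-3.90704183 -0.87362947  5.97411982] 0.05877300775060999 [0.55834007 0.06354995 0.03638621]
stone part [504.5  69.4  69.8  59.1  -5.3]
near stop [454.4  74.4  59.   16.1  84.6]
stone u,v [-89.15947176 -21.53154284] [-27.43877039  30.07112952] mid v 1.3161795678141601 | stop u,v [-113.07230903  -97.3213495 ] [-27.25623956  30.7234814 ] mid v 1.7336209178905815 gap(8?) 8.161877737623882
```

Call:
{"fn": "arm_command", "kwargs": {"moves": "0 0 0 0 0 0 0.6; 0 0 0 0 0 0 0.9; 0 0 0 0 0 0 0.9; 0 0 0 0 0 0 0.9; -0.03 0 0 0 0 0 0.9; -0.08 0 0 0 0 0 0.9; -0.14 0 0 0 0 0 1; -0.19 0 0 0 0 0 1; -0.22 0 0 0 0 0 1; -0.22 0 0 0 0 0 1; -0.22 0 0 0 0 0 1"}}

```text
time: 34.67
eef_pos: [0.5573, 0.0634, 0.2552]
ee_rot: [2.609, 1.57, 2.515]
contact_force: [-0.1, -0.3, -0.9]
opening: 0.0855
```

```bash
python3 - <<'E'
from h import *
W,c=wlook("w20"); print(wface(W,c,(.558,.0635),.062,.005)); print(wseat(W,c,'rough'))
print(wface(W,c,(.58,-.071),.052,.005,.08)); print(wseat(W,c,'fine'))
plan(144,556,310,-14.5)
E
```

```text
(array([553.3,  64.6]), np.float64(-5.4), array([558.5,  64.4, 178.1,  60.7,  -5.6]), np.int64(8056))
(array([559.5,  64.6]), np.float64(-4.98), np.float64(212.2), 212, array([366., 752.]))
(array([578.3, -68.2]), np.float64(4.9), array([580.4, -68.5, 119.6,  45.8,   5.2]), np.int64(3057))
(array([581.2, -68.6]), np.float64(4.96), np.float64(150.3), 152, array([254., 352., 431.]))
t 34.73 at [557.1  63.4 254.7] -> (144, 556, 310, -14.5) shift [-0.0542  0.452  -0.4572] rot [ 9.16 -0.12 -0.02]
```

View pics/w20.png

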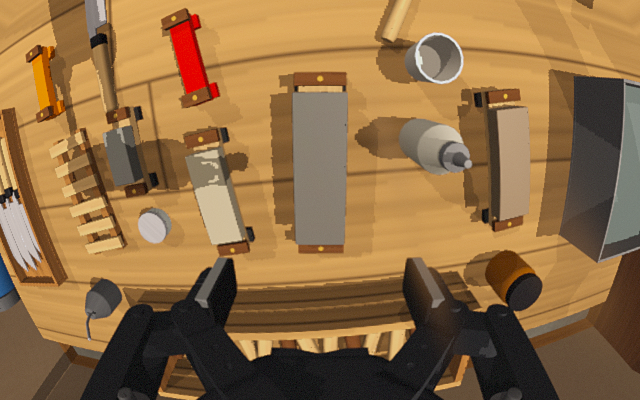

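All four are seated in the wrist view. I'll clear the arm and verify with the fixed cameras.

Call:
{"fn": "arm_command", "kwargs": {"moves": "-0.054 0 0 0 0 0 1; -0.054 0.04 -0.04 1 0 0 1; -0.054 0.08 -0.08 2 0 0 1; -0.054 0.12 -0.12 3 0 0 1; -0.054 0.16 -0.16 4 0 0 1; -0.054 0.2 -0.2 5 0 0 1; -0.054 0.24 -0.24 6 0 0 1; -0.054 0.28 -0.28 7 0 0 1; -0.054 0.32 -0.32 8 0 0 1; -0.054 0.36 -0.36 9 0 0 1; -0.054 0.4 -0.4 9 0 0 1; -0.054 0.43 -0.43 9 0 0 1; -0.054 0.45 -0.45 9 0 0 1; -0.054 0.45 -0.45 9 0 0 1; -0.054 0.45 -0.45 9 0 0 1"}}

```text
time: 36.6
eef_pos: [0.1513, 0.5524, 0.3084]
ee_rot: [-2.077, 1.567, -2.327]
contact_force: [-0.7, -0.3, -0.9]
opening: 0.0853
```

```bash
python3 - <<'E'
from h import *
S={'slip':(.055,.06),'fine':(.052,.08),'medium':(.056,.1),'rough':(.062,.11)}
for n in("top","side"):
    im,d=get_image(n); cv2.imwrite(f"pics/{n}2.png",im); W=world(n,d)
    for k in SEAT: print(n,k,face(n,W,SEAT[k][:2],S[k][0],.006,S[k][1])[:3],seat(n,W,k))
    for r in regions_of(n,'bottle')[:1]:
        p=W[r['pixels']&(d>0)]; print(r['p'],rect(p[:,:2]))
    if n=="top": cv2.imwrite("pics/top2c.png",cv2.resize(im[90:260,150:460],None,fx=2.5,fy=2.5,interpolation=cv2.INTER_CUBIC))
plan(507,-197,210,3.1)
E
```

```text
top slip (array([ 507.7, -197.4]), np.float64(2.3), array([ 507.5, -197.4,   75.3,   36.2,    2.8])) (array([ 505.5, -196.3]), np.float64(3.44), np.float64(106.6), 107, array([14., 84., 86.]))
top fine (array([578.6, -70.3]), np.float64(5.2), array([578.9, -70.3, 120.5,  44.2,   5.1])) (array([579.8, -70.5]), np.float64(4.97), np.float64(151.9), 152, array([15., 91., 97.]))
top medium (array([565.7, 318.3]), np.float64(6.0), array([566.6, 317.9, 150.3,  52.9,   6. ])) (array([567.9, 319.4]), np.float64(6.17), np.float64(180.9), 182, array([ 19., 111., 118.]))
top rough (array([554.3,  63.8]), np.float64(-5.5), array([555.9,  63.5, 180.5,  60. ,  -5.3])) (array([556.9,  64.4]), np.float64(-4.95), np.float64(212.1), 212, array([  7., 125., 133.]))
0.74 [533.9 194.1  55.1  50.7 -40.6]
side slip (array([ 508.9, -200.2]), np.float64(3.3), array([ 509.2, -200.2,   74.8,   38.6,    3.2])) (array([ 478.8, -206.5]), np.float64(-12.25), np.float64(50.7), 107, array([72., 75., 86.]))
side fine (array([579.7, -73.6]), np.float64(5.2), array([580.5, -73.6, 122. ,  47.8,   5.5])) (array([538.8, -83.3]), np.float64(-8.47), np.float64(67.1), 152, array([ 73.,  79., 115.]))
side medium (array([566.8, 315.6]), np.float64(5.9), array([567.5, 315.2, 152. ,  58. ,   6.4])) (array([499.5, 301.5]), np.float64(-13.02), np.float64(41.0), 182, array([45., 55., 59.]))
side rough (array([556.4,  60.6]), np.float64(-5.4), array([557.4,  60.5, 180.7,  64.9,  -5.5])) (array([505.4,  53.1]), np.float64(-18.65), np.float64(110.7), 212, array([ 72.,  85., 156.]))
0.9 [534.6 183.4  55.2  35.1 -15. ]
t 36.8 at [151.8 552.6 309.7] -> (507, -197, 210, 3.1) shift [ 0.0988 -0.6375  0.5309] rot [-1.752e+01 -1.100e-01 -1.000e-02]
```

View pics/top2c.png

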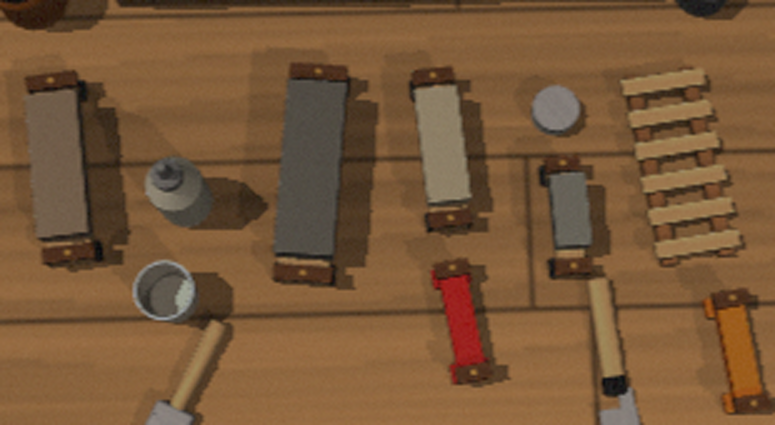

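View pics/side2.png

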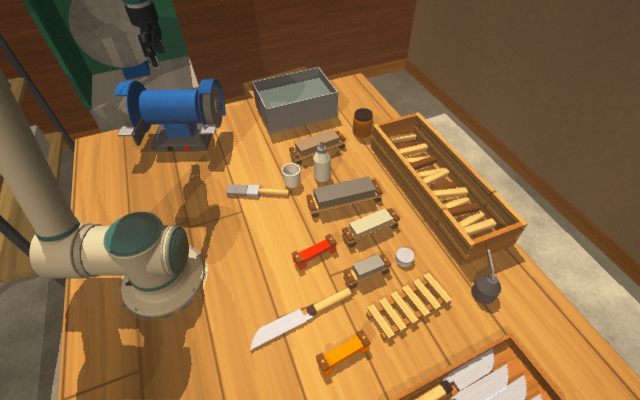

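The top camera shows every stone within about 2 mm and 1° of its seat. The bottle reading differs by about 1 mm from the start. Handing in.

```bash
python3 - <<'E'
from bench import *
print(get_obs()['time'],finish_job())
E
```

```text
the job is handed in; nothing more can be done
36.8 None
```

I took the stack apart from the top (slip, fine, medium, rough), lowered each stone until it touched its own base and only then let go. I handed the job in at 36.8 s of the 112 s allowed.

**Placement:** the last top-camera check, each stone against its own seat:

| Stone | Offset x (mm) | Offset y (mm) | Angle error |
|---|---|---|---|
| Slip | +2.0 | −1.1 | about 0.6° |
| Fine | −0.9 | +0.2 | about 0.1° |
| Medium | −1.3 | −1.5 | about 0.2° |
| Rough | −1.0 | −0.9 | about 0.4° |

- **Flatness:** I did not measure tilt. Each stone's top face was found at the height it should have when flat on its board. The wrist pictures, taken after each release, show each stone between its stops.
- **Slip:** it is the least centred, about 2 mm along its base, where there are 8 mm of clearance at each end. I left it rather than grip it again.
- **Bottle:** it is still standing. Its position reads about 1 mm from where it started, which is within measuring noise.
- **Force:** the highest force I read was about 8 N, with readings taken at the end of each move.

**Checks that disagreed:** the side camera's last seat readings were not usable because my stop detection failed once the stones were in place. It put the stones 1–2 mm further in x and 3 mm further in −y than the top camera did, much like its offset on the empty bases at the start. I relied on the top and wrist cameras for the final check.

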